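# Feel a moisture probe into the hidden sleeve of a curing brick

## Robot

A 7-joint arm with a two-finger parallel gripper is mounted at the origin on the work surface. World frame = base frame: x ahead of the robot, y to its left, z up, the work surface at z = 0. Lengths are in m, angles in degrees, forces in N, time in s.
With the tool pointing down it reaches from about 0.425 to 0.875 m from the base axis. Payload 4.7 kg.
Tool frame: the origin (TCP) lies on the mounting face of the last link; the fingertips stand tcp_to_tips ahead of it and the grasp point (between the pads) lies 164 mm ahead of it (tcp_to_tips is the distance from the TCP to the fingertips, in m); z points along the fingers, y is the line along which they close (so a half turn about z gives the same grasp; the last joint's range is limited). The gripper opens to 87 mm and grips with 3 to 60 N. Pads are 19 mm wide; open, the fingers measure 117 mm over their backs; the gripper's body (75 mm by 190 mm) begins 51 mm behind the grasp point.
Start: joints at [-69.551, 18.392, -4.016, 83.108, 1.295, 78.541, -3.26], TCP at [0.218, 0.612, 0.405] pointing down, gripper open.
Joint ranges: [-163.93, 163.93], [-17.29, 119.83], [-79.2, 71.16], [3.27, 140.29], [-89.18, 269.18], [5.43, 117.66], [-154.24, 154.24]. Speed limits (degrees/s): [147.25, 147.25, 180, 180, 180, 180, 180].

## Interface

Orientations are given as [roll, pitch, yaw] about the fixed x, y, z axes, in that order (R = Rz(yaw) Ry(pitch) Rx(roll)).
In Python, from cell import get_obs, read_camera, sign_off, tcp_to_tips gives the robot as it stands.
- The arm moves only by the tool drive_tool, never from a script. Its argument "rows" is one flat list of numbers, 7 for each row, row after row: the shift along the tool's x, y, z in m, then the turn, a rotation vector about the tool's x, y, z in rad, then the gripper command: -1 is shut, 1 is fully open, values between are in proportion. In form: [tx, ty, tz, rx, ry, rz, fingers, tx, ty, tz, rx, ry, rz, fingers, ...]. A call has 1 to 5 rows; each row shifts and turns the commanded pose from where the row before left it, along the tool's axes as they then stand; what a row does not reach is not made up. A row lasts 1/8 s, in which the tool goes at most 62.5 mm and 10.7 degrees, less where a joint would pass 70% of its speed; a pose out of reach is approached as far as the arm can. A call is refused whole if a number of a shift passes 0.0625 or a number of a turn 0.188, either way. A call with a gripper value outside its range is refused whole. The fingers move at their own pace and stop on an object; "grip_force" is the grip in N (left out, the last holds). Time passes only in rows, so rows that do not move let the fingers close. It gives the time, the measured TCP pose, the force, the opening and the grip force at its end, in the units of the state.
- get_obs(): the state, without advancing time (a new reading comes with each control period).
- read_camera(name): name is "scene" or "top" or "wrist"; returns a dict with "color" (480x640x3 uint8, blue, green, red), "fov_y" (degrees; the focal length in pixels is half the picture's height over the tangent of half this angle, whatever the lens; pixels are square), "cx", "cy" (the principal point, pixels), "cam_to_world" (4x4, takes a point from camera to world coordinates); the wrist camera has in their place "mount" (4x4, takes a point from camera to tool coordinates, whose origin is the TCP and whose axes are the flange's). Camera axes: x right, y up, looking along -z (the intrinsics and any distortion apply to the point x, -y, -z); pixel columns grow to the right and rows downward; lengths in m; the calibration is good to about 2 mm. A picture is of the moment at which its call begins: read the wrist's pose just before it. There is no depth.
- sign_off(): hands the job in; it is judged then, once.
The state is a dict: "time_s": time; "qpos": joint angles; "joint_velocities": joint speeds; "effort": joint torques, N m; "tool_pos": TCP position; "tool_rot": TCP orientation; "force": force on the tool from outside, world axes, zero at the start; "wrist_torque": the same for the moment, N m; "grip_width": finger opening in m; "grasp_force": force on a finger pad.
Only numpy, scipy, OpenCV 4.12 (cv2) and the standard library are available. Lean on these libraries where they do the work, as an engineer would, in place of code of your own. Each camera call takes 0.05 s, during which the arm holds its last target. There are 200 camera calls.

## Task

Take the moisture probe out of its wooden stand and set its tip into the brush-sealed slot of the curing box's steel cover, close to either end of the slot. Pressing lightly so the sprung brick inside is not pushed far down, and without lifting the tip out of the slot part way along, slide it along until it drops into the sleeve hidden in the brick; then lower it gently until its collar is fully home on the cover and let go, leaving it upright and the mug, jar and tape roll undisturbed.

Things in the scene. Friction and masses are not known exactly. Their poses are not given: they have to be found in the camera images.
- probe: moisture probe, loose, about 150 g: round steel rod 10 mm across, tip slightly rounded; round collar 26 mm across, 6 mm thick; square black grip 24 x 24 mm, 60 mm high. Origin at the rod's tip, on the axis; z up along the probe; x, y normal to the grip's flats. Collar underside at z = 55 mm, grip from 61 to 121 mm, thin cap to 123 mm
- stand: fixed light wooden block 90 (x) x 70 (y) x 65 mm high with one vertical hole in the middle of its top, 13 mm wide and 58 mm deep, in which the probe stands with its collar on the block. Origin: centre of the underside; z up
- box: fixed plywood curing box, 160 (x) x 340 (y) mm, 110 mm high to the top of its flat steel cover (four 4 mm high screw heads near the corners). Origin: centre of the underside; z up; its long side and the slot run along its y. A brick is hidden inside, right under the cover
- slot_mid (a point): middle of the cover's slot, on the cover's top face; y along the slot, z up. Slot 13 mm wide (x), 130 mm long (y -65 to +65 mm), through the 6 mm cover, hidden by black bristles that do not resist. Its floor, 6 mm below the cover's top, is the brick's flat top
- brick (a joint): how far the hidden brick is pushed down, m: 0 at rest, at most 0.012; vertical only, on springs: gives from about 1 N, then 1 mm per 2 N; over 8 mm is too far. Its unseen sleeve (socket) lies under the slot's middle line at slot_mid y between -36 and +36 mm, new each time: 17 mm (x) by 14.5 mm (y), 70 mm deep; the probe's collar comes to lie on the cover
- mug: white ceramic mug, loose, 80 mm across, 90 mm high, handle to its +y; origin at the centre of the underside
- jar: glass jar, loose, 64 mm across, 85 mm high; origin at the centre of the underside
- tape: roll of tape, loose, lying flat, 110 mm across, 25 mm high; origin at the centre of the underside
Mind the look-alikes: they are no part of the job. What is shaped like the probe but blue, pink or white is not meant.

How it is judged (in metres and radians):
On the way, in this order (a step that is already met when the one before it is completed fails the run):
1. the probe has been drawn out of the stand (z of probe in the frame of stand above 0.068 m), for 0.1 s.
2. the tip is down in the slot, on the brick, within about 25 mm of either end of the slot (z of probe in the frame of slot_mid between -0.016 and -0.003 m and x of probe in the frame of slot_mid between -0.006 and 0.006 m and (y of probe in the frame of slot_mid between 0.04 and 0.066 m or y of probe in the frame of slot_mid between -0.066 and -0.04 m)), for 0.1 s.
3. the rod has dropped into the sleeve (z of probe in the frame of slot_mid below -0.03 m and x of probe in the frame of slot_mid between -0.008 and 0.008 m and y of probe in the frame of slot_mid between -0.05 and 0.05 m), for 0.1 s.
At the end, for the whole second after the job is handed in: The probe stands in the hidden sleeve under the slot with its tip at least 52 mm below the cover's top (collar home on the cover, 55 mm nominal), upright within 0.06 rad, at rest and released (z of probe in the frame of slot_mid below -0.052 m and x of probe in the frame of slot_mid between -0.008 and 0.008 m and y of probe in the frame of slot_mid between -0.05 and 0.05 m and angle between probe's own z axis and vertical below 0.06 rad and linear speed of probe below 0.02 m/s); the robot touches nothing.
It fails at once if the sprung brick is pushed down more than 8 mm (about 17 N) (value of joint brick above 0.008 m).
It fails at once if the probe is forced against the box or its cover with more than 30 N (contact force between probe and box above 30 N).
It fails at once if the tip is lifted out of, or put into, the middle stretch of the slot (within 30 mm of its middle): tip 2 to 12 mm above the cover there (z of probe in the frame of slot_mid between 0.002 and 0.012 m and x of probe in the frame of slot_mid between -0.007 and 0.007 m and y of probe in the frame of slot_mid between -0.03 and 0.03 m).
It fails at once if the mug, jar or tape roll is moved more than 20 mm (distance of any of mug, jar, tape from where it was at the start of the episode above 0.02 m).
It also fails if it takes over 69 s, if anything falls off the work surface, if the arm or the gripper's body presses on something with over 40 N, if the wrist force passes 120 N, or if a joint passes its speed limit or range.

## Working session

There is one attempt and no reset: what is moved stays moved. The work goes in short steps, Python scripts to look and compute and a tool call to move; the robot and the scene stay as the last step left them, time stands still between calls to the robot, and variables do not carry over. Pictures are saved under pics/ and viewed, at most 10 in all, crops included, and the job is handed in when it is done.

Besides the shell and the picture viewer there is one more tool, called after "Request:" as name(argument=value, ...) on one line, values as JSON. drive_tool: Moves the arm, as the interface text tells. Its arguments: {"type":"object","properties":{"rows":{"type":"array","items":{"type":"number"}},"grip_force":{"type":"number"}},"required":["rows"]}

```bash
mkdir -p pics; cat > h.py <<'E'
import numpy as np, cv2, json
from cell import get_obs, read_camera, sign_off, tcp_to_tips
from scipy.spatial.transform import Rotation as R
def T_tool(o):
    T=np.eye(4); T[:3,:3]=R.from_euler('xyz',o['tool_rot'],degrees=True).as_matrix(); T[:3,3]=o['tool_pos']; return T
def snap(name,fn):
    o=get_obs(); c=read_camera(name); cv2.imwrite(f'pics/{fn}.png',c['color'])
    T=c['cam_to_world'] if 'cam_to_world' in c else T_tool(o)@np.array(c['mount'])
    d={k:(v if not hasattr(v,'tolist') else v.tolist()) for k,v in c.items() if k!='color'}; d['T']=np.array(T).tolist()
    json.dump(d,open(f'pics/{fn}.json','w')); return d
def ray(fn,u,v,z):
    d=json.load(open(f'pics/{fn}.json')); T=np.array(d['T']); f=240/np.tan(np.radians(d['fov_y']/2))
    r=T[:3,:3]@np.array([(u-d['cx'])/f,-(v-d['cy'])/f,-1]); p=T[:3,3]
    return p+r*(z-p[2])/r[2]
def proj(fn,P):
    d=json.load(open(f'pics/{fn}.json')); T=np.array(d['T']); f=240/np.tan(np.radians(d['fov_y']/2))
    q=T[:3,:3].T@(np.array(P)-T[:3,3]); return d['cx']+f*q[0]/-q[2], d['cy']-f*q[1]/-q[2]
E
python3 - <<'E'
from h import *
print(get_obs(),tcp_to_tips)
for n in ('top','scene'):
    d=snap(n,n+'0'); print({k:v for k,v in d.items() if k!='cam_to_world'})
E
```

```text
{'time_s': 0.0, 'qpos': array([-69.55261417,  18.44080351,  -4.01518216,  83.17555558,
         1.29496844,  78.5400141 ,  -3.26125334]), 'joint_velocities': array([ 0.01281933, -0.02749051,  0.07570144,  0.05402554, -0.00391852,
       -0.0715845 , -0.03469664]), 'effort': array([-1.18628691e-04, -4.91284633e+01, -4.03884770e-01, -3.12529922e+01,
       -6.39070035e-02,  4.36598633e-02,  1.75655318e-04]), 'tool_pos': array([0.21843181, 0.61198406, 0.40363563]), 'tool_rot': array([-1.79888867e+02,  5.81093606e-03,  1.60360793e+02]), 'force': array([-0.73531141, -0.36648742, -0.86989127]), 'wrist_torque': array([-0.0344731 , -0.0194936 , -0.03127102]), 'grasp_force': 0.0, 'grip_width': 0.08687410097457413} 0.1822
{'fov_y': 44.09582050381189, 'cx': 321.05450156512194, 'cy': 243.3782796138003, 'T': [[0.028067432183112122, 0.9968805828874636, -0.07376532188363921, 0.49472607825521026], [-0.9995908311052605, 0.028397445101506893, 0.0034286268389966414, 0.09392981538296637], [0.005512678200348205, 0.07363890665712926, 0.9972697337257366, 1.6695566137381064], [0.0, 0.0, 0.0, 1.0]]}
{'fov_y': 44.084011490016564, 'cx': 322.78735144034164, 'cy': 237.53364509834276, 'T': [[0.3472706718180647, -0.7205136616147696, 0.6002192465437169, 1.3946888847959142], [0.9377454926522414, 0.2709351238506269, -0.21731900440240068, -0.18542911435768403], [-0.006039164299402006, 0.6383214097071496, 0.7697462610523302, 1.0982794157109856], [0.0, 0.0, 0.0, 1.0]]}
```

View pics/top0.png

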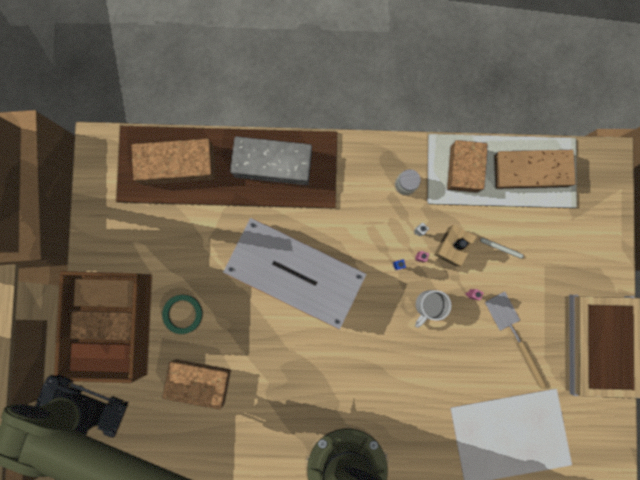

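View pics/scene0.png

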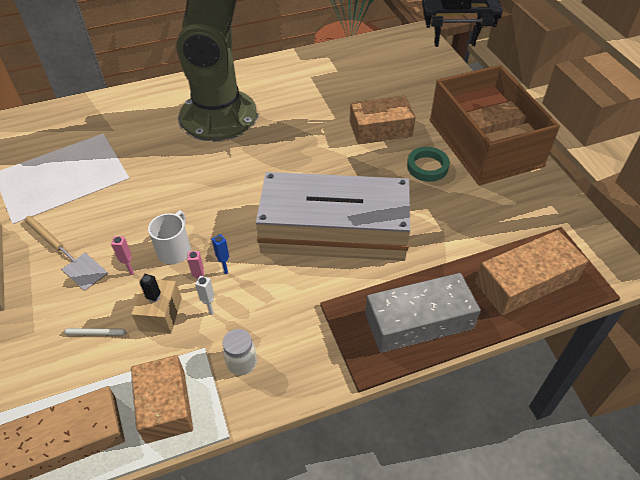

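The top picture shows the box's slot from about (273,263) to (317,284), and the stand with the black probe grip at about (460,243). Look-alikes stand at (420,230), (421,256), (399,264) and (474,294), the mug at (434,305) and the jar at (408,182). Next I take a closer crop.

```bash
python3 - <<'E'
from h import *
im=cv2.imread('pics/top0.png')
a=cv2.resize(im[205:335,215:375],(800,650),interpolation=cv2.INTER_CUBIC)[:600]
b=cv2.resize(im[210:310,385:515],(780,600),interpolation=cv2.INTER_CUBIC)
cv2.imwrite('pics/c1.png',a);cv2.imwrite('pics/c2.png',b)
for n,u,v,z in (('slotA',273,263,.11),('slotB',317,284,.11),('capTop',461,242,.133),('mug',436,303,.09),('jar',408,180,.085),('white',420,230,.1),('pink',421,256,.1)): print(n,ray('top0',u,v,z).round(3))
E
```

```text
slotA [0.555 0.214 0.11 ]
slotB [0.503 0.096 0.11 ]
capTop [ 0.622 -0.276  0.133]
mug [ 0.462 -0.221  0.09 ]
jar [ 0.79  -0.142  0.085]
white [ 0.654 -0.174  0.1  ]
pink [ 0.585 -0.178  0.1  ]
```

View pics/c1.png

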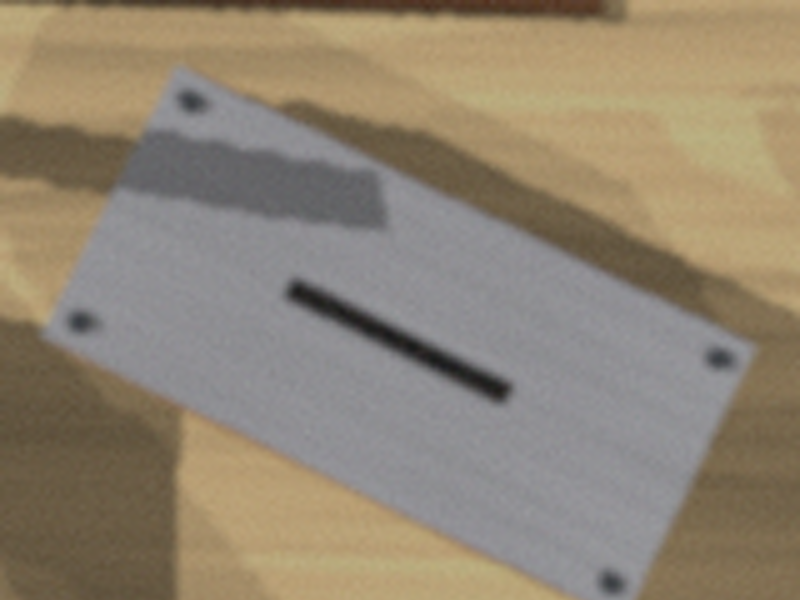

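View pics/c2.png

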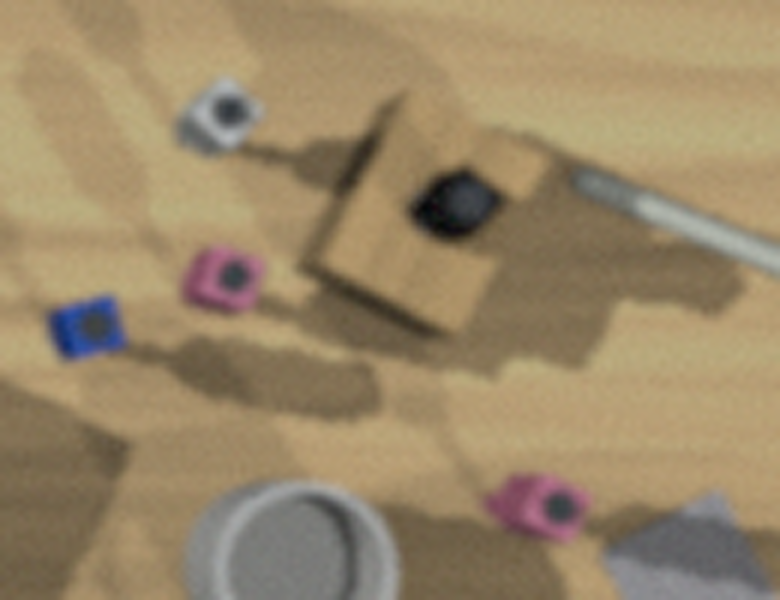

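The crops show slot ends at full-image pixels (272.8,262.6) and (317,283.8), giving a length of 129 mm against 130 expected. The stand's long side runs at a world yaw of about -27°, and the probe's cap is at about (464,243). Next I plan an arc to above the stand.

```bash
cat >> h.py <<'E'
def plan(xyz,yaw,n,polar=False,grip=1,start=None):
    o=get_obs(); p0=np.array(o['tool_pos']); R0=R.from_euler('xyz',o['tool_rot'],degrees=True)
    R1=R.from_euler('xyz',[180,0,yaw],degrees=True); rv=(R0.inv()*R1).as_rotvec(); xyz=np.array(xyz)
    pp,RR=p0,R0
    for i in range(1,n+1):
        s=i/n
        if polar:
            a0,a1=np.arctan2(p0[1],p0[0]),np.arctan2(xyz[1],xyz[0]); r=(1-s)*np.hypot(*p0[:2])+s*np.hypot(*xyz[:2]); a=a0+s*(a1-a0)
            p=np.array([r*np.cos(a),r*np.sin(a),(1-s)*p0[2]+s*xyz[2]])
        else: p=p0+s*(xyz-p0)
        Rn=R0*R.from_rotvec(rv*s)
        d=RR.inv().apply(p-pp); w=(RR.inv()*Rn).as_rotvec(); print(np.r_[d.round(4),w.round(4)].tolist()+[grip]); pp,RR=p,Rn
E
python3 - <<'E'
from h import *
for n,u,v,z in (('cap',464.2,243.3,.133),('standmid',457.2,245,.065),('slotA',272.8,262.6,.11),('slotB',317,283.8,.11)): print(n,ray('top0',u,v,z).round(4))
plan([.62,-.28,.40],63,20,True)
E
```

```text
cap [ 0.6192 -0.2839  0.133 ]
standmid [ 0.6195 -0.2816  0.065 ]
slotA [0.5558 0.2141 0.11  ]
slotB [0.5034 0.0962 0.11  ]
[-0.0537, -0.0007, 0.0002, -0.0001, 0.0001, 0.085, 1]
[-0.0539, -0.0006, 0.0002, -0.0001, 0.0001, 0.085, 1]
[-0.054, -0.0005, 0.0002, -0.0001, 0.0001, 0.085, 1]
[-0.0541, -0.0003, 0.0002, -0.0001, 0.0001, 0.085, 1]
[-0.0542, -0.0002, 0.0002, -0.0001, 0.0001, 0.085, 1]
[-0.0544, -0.0001, 0.0002, -0.0001, 0.0001, 0.085, 1]
[-0.0545, 0.0, 0.0002, -0.0001, 0.0001, 0.085, 1]
[-0.0546, 0.0002, 0.0002, -0.0001, 0.0001, 0.085, 1]
[-0.0548, 0.0003, 0.0002, -0.0001, 0.0001, 0.085, 1]
[-0.0549, 0.0004, 0.0002, -0.0001, 0.0001, 0.085, 1]
[-0.055, 0.0005, 0.0002, -0.0001, 0.0001, 0.085, 1]
[-0.0551, 0.0007, 0.0002, -0.0001, 0.0001, 0.085, 1]
[-0.0553, 0.0008, 0.0002, -0.0001, 0.0001, 0.085, 1]
[-0.0554, 0.0009, 0.0002, -0.0001, 0.0001, 0.085, 1]
[-0.0555, 0.0011, 0.0002, -0.0001, 0.0001, 0.085, 1]
[-0.0556, 0.0012, 0.0002, -0.0001, 0.0001, 0.085, 1]
[-0.0557, 0.0013, 0.0002, -0.0001, 0.0001, 0.085, 1]
[-0.0559, 0.0014, 0.0002, -0.0001, 0.0001, 0.085, 1]
[-0.056, 0.0016, 0.0002, -0.0001, 0.0001, 0.085, 1]
[-0.0561, 0.0017, 0.0002, -0.0001, 0.0001, 0.085, 1]
```

Request:
drive_tool(rows=[-0.054,-0.0005,0,0,0,0.085,1,-0.054,-0.0005,0,0,0,0.085,1,-0.054,-0.0005,0,0,0,0.085,1,-0.054,-0.0003,0,0,0,0.085,1,-0.054,-0.0002,0,0,0,0.085,1])

```text
time_s: 0.72
tool_pos: [0.4525, 0.4778, 0.4041]
tool_rot: [-180.0, 0.0, 135.9]
force: [0.5, 0.7, 0.0]
grip_width: 0.0868
grasp_force: 0.0
```

Request:
drive_tool(rows=[-0.0545,-0.0001,0,0,0,0.085,1,-0.0545,0,0,0,0,0.085,1,-0.0545,0.0002,0,0,0,0.085,1,-0.055,0.0003,0,0,0,0.085,1,-0.055,0.0004,0,0,0,0.085,1])

```text
time_s: 1.35
tool_pos: [0.6131, 0.2588, 0.4041]
tool_rot: [-180.0, 0.0, 111.5]
force: [0.6, 0.7, -0.4]
grip_width: 0.0871
grasp_force: 0.0
```

Request:
drive_tool(rows=[-0.055,0.0005,0,0,0,0.085,1,-0.055,0.0007,0,0,0,0.085,1,-0.055,0.0008,0,0,0,0.085,1,-0.0555,0.001,0,0,0,0.085,1,-0.0555,0.001,0,0,0,0.085,1])

```text
time_s: 1.98
tool_pos: [0.6728, -0.0087, 0.4041]
tool_rot: [-180.0, 0.0, 87.2]
force: [0.6, 0.5, -0.2]
grip_width: 0.0865
grasp_force: 0.0
```

Request:
drive_tool(rows=[-0.0555,0.0012,0,0,0,0.085,1,-0.0555,0.0013,0,0,0,0.085,1,-0.056,0.0014,0,0,0,0.085,1,-0.056,0.0016,0,0,0,0.085,1,-0.056,0.0017,0,0,0,0.085,1])

```text
time_s: 2.6
tool_pos: [0.6194, -0.2807, 0.4041]
tool_rot: [-180.0, 0.0, 62.8]
force: [-0.3, -0.5, -0.4]
grip_width: 0.0868
grasp_force: 0.0
```

Request:
drive_tool(rows=[0,0,0,0,0,0,1,0,0,0,0,0,0,1])

```text
time_s: 2.85
tool_pos: [0.6201, -0.2789, 0.4042]
tool_rot: [-180.0, -0.1, 63.0]
force: [1.0, 0.9, -0.2]
grip_width: 0.0872
grasp_force: 0.0
```

```bash
python3 - <<'E'
from h import *
d=snap('wrist','w1'); o=get_obs(); print(o['tool_pos'],o['tool_rot'],o['qpos'],o['time_s'],o['force'])
print(d['mount'],d['fov_y'])
for P in ([.6192,-.2839,.133],[.6195,-.2816,.065]): print(proj('w1',P))
E
```

```text
[ 0.62067281 -0.27774322  0.40418298] [-1.79946001e+02 -7.20076750e-02  6.30810609e+01] [ -4.08463126  24.75454286  36.0703808   79.54859973 -14.55142823
  80.38204699   4.9784323 ] 2.9 [0.40944298 0.78544195 0.13629356]
[[-0.0010109798338960258, 0.957230483989585, 0.2893246937971886, 0.08133419959626098], [0.9999994757175809, 0.0009206564240713215, 0.0004482815059895331, -0.0002529611811704635], [0.00016274008495508323, 0.2893249953129012, -0.9572309128955513, 0.020444066958883456], [0.0, 0.0, 0.0, 1.0]] 58.63744070166463
(np.float64(327.74659253905344), np.float64(245.75017668706056))
(np.float64(326.1586626936856), np.float64(214.398534438939))
```

View pics/w1.png

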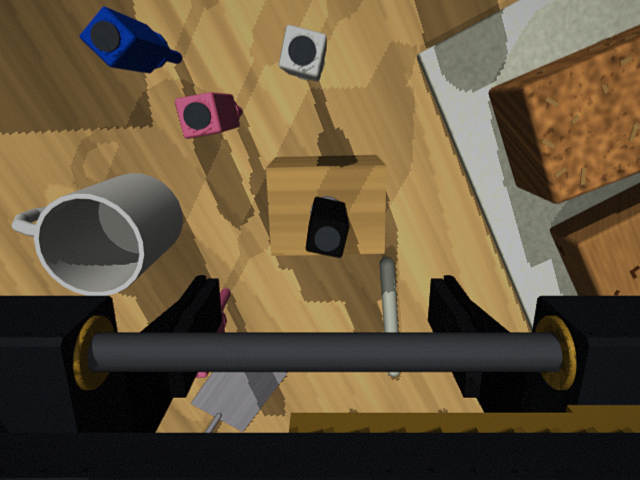

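The wrist view shows the black cap at (327,238) on the stand, with stand-top corners at about (267,165), (388,165), (385,256) and (272,255). The grip is turned by about 10°. I enlarge it.

```bash
python3 - <<'E'
from h import *
im=cv2.imread('pics/w1.png')[185:270,280:380]
im=cv2.convertScaleAbs(im,alpha=2.2,beta=20)
cv2.imwrite('pics/c3.png',cv2.resize(im,(700,595),interpolation=cv2.INTER_CUBIC))
E
```

```text
(no output)
```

View pics/c3.png

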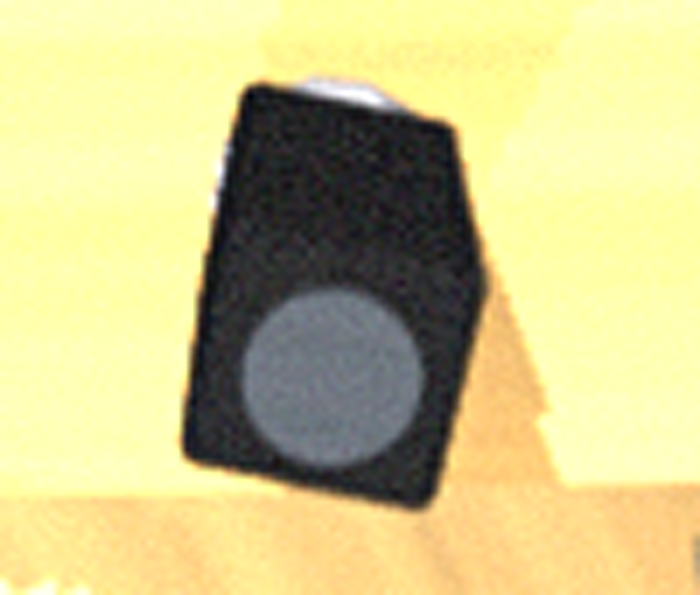

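```bash
python3 - <<'E'
from h import *
c=ray('w1',327.7,238.9,.133); a=ray('w1',306.7,251,.131); b=ray('w1',341.4,257.6,.131); e=ray('w1',349.6,225,.131)
print('cap',c, 'side',np.hypot(*(b-a)[:2]),np.hypot(*(e-b)[:2]))
print('yaw ab',np.degrees(np.arctan2(*(b-a)[[1,0]])),'be',np.degrees(np.arctan2(*(e-b)[[1,0]])))
st=[ray('w1',u,v,.065) for u,v in((267,167),(388,165),(385.5,256),(272,255))]; print('stand',np.mean(st,0))
E
```

```text
cap [ 0.62120005 -0.27990518  0.133     ] side 0.02226669425797391 0.02193462212027934
yaw ab -38.50647279167661 be 50.2506162127446
stand [ 0.62166431 -0.28069155  0.065     ]
```

```bash
python3 - <<'E'
from h import *
plan([.6213,-.280,.269],51,4)
E
```

```text
[-0.0005, 0.0004, 0.0338, -0.0003, -0.0003, 0.0527, 1]
[-0.0004, 0.0004, 0.0338, -0.0003, -0.0003, 0.0527, 1]
[-0.0004, 0.0005, 0.0338, -0.0003, -0.0003, 0.0527, 1]
[-0.0004, 0.0005, 0.0338, -0.0003, -0.0003, 0.0527, 1]
```

Request:
drive_tool(rows=[-0.0009,0.0009,0.0338,0,0,0.105,1,-0.0009,0.0009,0.0338,0,0,0.105,1,0,0,0.0338,0,0,0,1,0,0,0.0338,0,0,0,1,0,0,0,0,0,0,1])

```text
time_s: 3.52
tool_pos: [0.6207, -0.2787, 0.2662]
tool_rot: [-179.6, 0.1, 51.1]
force: [-0.1, 0.2, 0.1]
grip_width: 0.0872
grasp_force: 0.0
```

Request:
drive_tool(rows=[0,0,0,0,0,0,1,0,0,0,0,0,0,1])

```text
time_s: 3.78
tool_pos: [0.6214, -0.2817, 0.2716]
tool_rot: [179.8, -0.1, 51.0]
force: [1.1, -0.2, 0.3]
grip_width: 0.087
grasp_force: 0.0
```

Request:
drive_tool(rows=[0,0,0,0,0,0,-1,0,0,0,0,0,0,-1,0,0,0,0,0,0,-1,0,0,0,0,0,0,-1,0,0,0,0,0,0,-1], grip_force=25)

```text
time_s: 4.4
tool_pos: [0.6206, -0.2817, 0.2695]
tool_rot: [-180.0, -0.0, 50.9]
force: [-0.3, -0.3, 0.4]
grip_width: 0.0449
grasp_force: 0.0
```

Request:
drive_tool(rows=[0,0,0,0,0,0,-1,0,0,0,0,0,0,-1,0,0,0,0,0,0,-1])

```text
time_s: 4.78
tool_pos: [0.6206, -0.2817, 0.2695]
tool_rot: [-180.0, -0.0, 50.9]
force: [0.5, -0.7, 0.8]
grip_width: 0.0236
grasp_force: 25.0
```

Request:
drive_tool(rows=[0,0,-0.01,0,0,0,-1,0,0,-0.03,0,0,0,-1,0,0,-0.04,0,0,0,-1,0,0,-0.04,0,0,0,-1,0,0,-0.04,0,0,0,-1])

```text
time_s: 5.4
tool_pos: [0.6203, -0.2817, 0.4314]
tool_rot: [180.0, -0.0, 50.9]
force: [-0.4, 0.0, -2.2]
grip_width: 0.0237
grasp_force: 25.0
```

Request:
drive_tool(rows=[0,0,0,0,0,0,-1,0,0,0,0,0,0,-1,0,0,0,0,0,0,-1,0,0,0,0,0,0,-1])

```text
time_s: 5.9
tool_pos: [0.6205, -0.2815, 0.4282]
tool_rot: [-179.9, 0.0, 50.9]
force: [1.0, 0.5, -1.2]
grip_width: 0.0239
grasp_force: 25.0
```

```bash
python3 - <<'E'
from h import *
A=np.array([.5558,.2141]);B=np.array([.5034,.0962]); m=(A+B)/2; u=(A-B)/np.linalg.norm(A-B); print(m,u)
# verify against screws in c1
S=[ray('top0',215+x/5,205+y/5,.114)[:2] for x,y in((190,102),(80,322),(720,358),(611,582))]; print('screw mean',np.mean(S,0), 'yaw', np.degrees(np.arctan2(*(-(S[0]-S[2])[0],(S[0]-S[2])[1]))),np.degrees(np.arctan2(*(-(S[1]-S[3])[0],(S[1]-S[3])[1]))),np.degrees(np.arctan2(-u[0],u[1])))
for e in(-52,52): print(e,m+e*.001*u)
p=m-.08*u
plan([m[0]-.052*u[0],m[1]-.052*u[1],.43],80,10,True,-1)
o=get_obs();print(o['tool_pos'],o['qpos'],o['force'])
E
```

```text
[0.5296  0.15515] [0.40613847 0.91381155]
screw mean [0.52981697 0.15483895] yaw -24.179657966519695 -24.35577855113351 -23.962488974578182
-52 [0.5084808 0.1076318]
52 [0.5507192 0.2026682]
[0.0364, -0.0276, -0.0002, -0.0002, 0.0, -0.0507, -1]
[0.035, -0.0278, -0.0002, -0.0002, 0.0, -0.0507, -1]
[0.0337, -0.0279, -0.0002, -0.0002, 0.0, -0.0507, -1]
[0.0324, -0.028, -0.0002, -0.0002, 0.0, -0.0507, -1]
[0.031, -0.0281, -0.0002, -0.0002, 0.0, -0.0507, -1]
[0.0297, -0.0281, -0.0002, -0.0002, 0.0, -0.0507, -1]
[0.0284, -0.0281, -0.0002, -0.0002, 0.0, -0.0507, -1]
[0.0271, -0.0281, -0.0002, -0.0002, 0.0, -0.0507, -1]
[0.0258, -0.028, -0.0002, -0.0002, 0.0, -0.0507, -1]
[0.0245, -0.028, -0.0002, -0.0002, 0.0, -0.0507, -1]
[ 0.62054273 -0.28146337  0.42815817] [ -5.20706469  24.89764386  38.65854245  77.26864863 -15.33513955
  83.1858565   -6.41849964] [ 1.04945996  0.50093951 -1.20642049]
```

```bash
python3 - <<'E'
from h import *
plan([.5086,.1076,.40],65.9,8,False,-1)
E
```

```text
[0.0289, -0.0415, 0.0036, -0.0003, 0.0001, -0.0327, -1]
[0.0303, -0.0405, 0.0036, -0.0003, 0.0001, -0.0327, -1]
[0.0316, -0.0395, 0.0036, -0.0003, 0.0001, -0.0327, -1]
[0.0329, -0.0385, 0.0036, -0.0003, 0.0001, -0.0327, -1]
[0.0341, -0.0374, 0.0035, -0.0003, 0.0001, -0.0327, -1]
[0.0353, -0.0363, 0.0035, -0.0003, 0.0001, -0.0327, -1]
[0.0365, -0.0351, 0.0035, -0.0003, 0.0001, -0.0327, -1]
[0.0376, -0.0339, 0.0035, -0.0003, 0.0001, -0.0327, -1]
```

Request:
drive_tool(rows=[0.029,-0.0415,0,0,0,-0.0327,-1,0.0303,-0.0405,0,0,0,-0.0327,-1,0.0316,-0.0395,0,0,0,-0.0327,-1,0.033,-0.0385,0.0036,0,0,-0.0327,-1,0.034,-0.0374,0.005,0,0,-0.0327,-1])

```text
time_s: 6.52
tool_pos: [0.5501, -0.0369, 0.4206]
tool_rot: [-180.0, -0.0, 60.4]
force: [1.0, 0.1, -1.6]
grip_width: 0.0241
grasp_force: 25.0
```

Request:
drive_tool(rows=[0.0353,-0.0363,0.005,0,0,-0.0327,-1,0.0365,-0.035,0.007,0,0,-0.0327,-1,0.0376,-0.034,0.007,0,0,-0.0327,-1,0,0,0,0,0,0,-1,0,0,0,0,0,0,-1])

```text
time_s: 7.15
tool_pos: [0.5088, 0.1069, 0.4017]
tool_rot: [180.0, 0.1, 65.9]
force: [-0.5, -0.4, -1.8]
grip_width: 0.0241
grasp_force: 25.0
```

Request:
drive_tool(rows=[0,0,0,0,0,0,-1,0,0,0,0,0,0,-1,0,0,0,0,0,0,-1,0,0,0,0,0,0,-1,0,0,0,0,0,0,-1])

```text
time_s: 7.78
tool_pos: [0.5088, 0.1074, 0.402]
tool_rot: [180.0, -0.0, 65.9]
force: [0.0, -0.3, -1.8]
grip_width: 0.0237
grasp_force: 25.0
```

```bash
python3 - <<'E'
from h import *
snap('wrist','w2'); o=get_obs(); print(o['tool_pos'],o['tool_rot'],o['time_s'],o['force'])
m=np.array([.5297,.155]);u=np.array([.4065,.9136])
for y in(-.065,0,.065): print(y,proj('w2',[*(m+y*u),.11]))
t=np.array(o['tool_pos'])-[0,0,.2595]; print('tip',t,proj('w2',t))
E
```

```text
[0.50874982 0.10748217 0.40194923] [ 1.79998852e+02 -3.51072516e-03  6.59122795e+01] 7.825 [ 0.31437315  0.20238957 -2.07546398]
-0.065 (np.float64(324.502147913846), np.float64(246.9210367041672))
0 (np.float64(324.2170347155203), np.float64(149.09491255833893))
0.065 (np.float64(323.88897411077437), np.float64(36.53296300392523))
tip [0.50874982 0.10748217 0.14244923] (np.float64(324.74966044162767), np.float64(244.05710410070424))
```

View pics/w2.png

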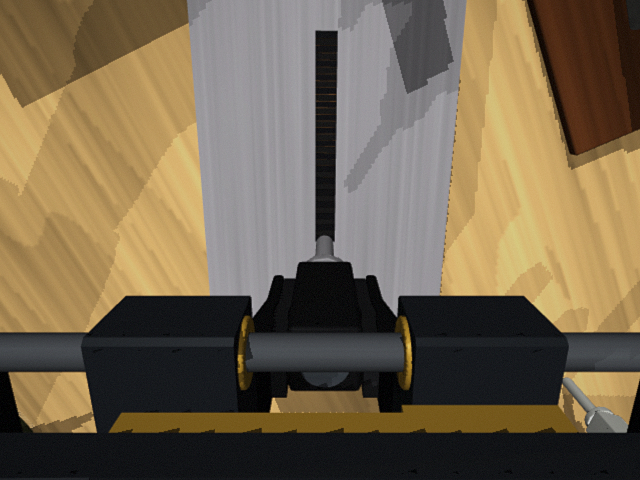

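The wrist view shows the rod tip at about (324.5,236) and the slot running from (327,31) down to where the rod hides it, with centre column about 326. I measure the columns by code.

```bash
python3 - <<'E'
from h import *
g=cv2.cvtColor(cv2.imread('pics/w2.png'),cv2.COLOR_BGR2GRAY).astype(float)
for v in (45,80,120,160,200,225):
    r=g[v-2:v+3,295:360].mean(0); h=(r[:8].mean()+r[14:25].min())/2
    i=np.where(r<h)[0]; c=295+(i[0]+i[-1])/2
    z=ray('w2',c,v,.11); d=z[:2]-np.array([.5297,.155]); u=np.array([.4065,.9136]); 
    print(v,295+i[0],295+i[-1],c,'along',(d@u).round(4),'across(tool y)',(d@[u[1],-u[0]]).round(4))
for v in (238,242,248,254): print(v,g[v,306:345].astype(int))
c=g[20:45,326]; print(c.astype(int))
E
```

```text
45 316 337 326.5 along 0.0604 across(tool y) 0.0015
80 315 336 325.5 along 0.041 across(tool y) 0.0009
120 315 336 325.5 along 0.0177 across(tool y) 0.0008
160 315 335 325.0 along -0.0068 across(tool y) 0.0005
200 315 334 324.5 along -0.0327 across(tool y) 0.0001
225 315 334 324.5 along -0.0497 across(tool y) 0.0
238 [149 150 151 153 152 152 152 153 148  75  11  23  65  91  98  98 100 101
 103 101 100  96  94  88  70  36  14  11  66 160 159 154 155 151 154 153
 154 153 156]
242 [151 150 151 152 153 152 153 152 153 137  96  82  84  91  97  98  99 105
 102 102  98  95  91  85  73  64  76 129 142 158 158 156 155 151 153 152
 157 155 155]
248 [151 153 154 152 152 153 150 153 152 140  70  81  90  96 102 102 104 103
 104 101  99  94  92  87  79  67  65 105 161 160 156 154 158 152 153 153
 158 156 155]
254 [151 152 151 151 148 154 155 155 151  96  75  86  94  97 102  98  91  97
  96  95 100  98  98  92  86  70  53  75 163 162 157 152 154 150 152 154
 155 154 157]
[151 153 149 153 151 153 153 154 154 154 122  32  12  18  22  21  16  16
  20  22  24  19  23  20  21]
```

Request:
drive_tool(rows=[0.003,0,0.01,0,0,0,-1,0,0,0.01,0,0,0,-1,0,0,0.007,0,0,0,-1,0,0,0,0,0,0,-1,0,0,0,0,0,0,-1])

```text
time_s: 8.45
tool_pos: [0.5101, 0.1102, 0.3751]
tool_rot: [180.0, -0.0, 65.9]
force: [-0.2, -1.3, -2.3]
grip_width: 0.024
grasp_force: 25.0
```

```bash
python3 - <<'E'
from h import *
snap('wrist','w3'); o=get_obs(); print(o['tool_pos'],o['tool_rot'],o['time_s'],o['force'])
im=cv2.imread('pics/w3.png')[150:290,225:425]
cv2.imwrite('pics/c4.png',cv2.resize(im,(800,560),interpolation=cv2.INTER_CUBIC))
E
```

```text
[0.51013599 0.11021825 0.37529697] [ 1.79970857e+02 -2.93289327e-02  6.59083301e+01] 8.5 [-0.49555495  0.3682031  -1.79958719]
```

View pics/c4.png

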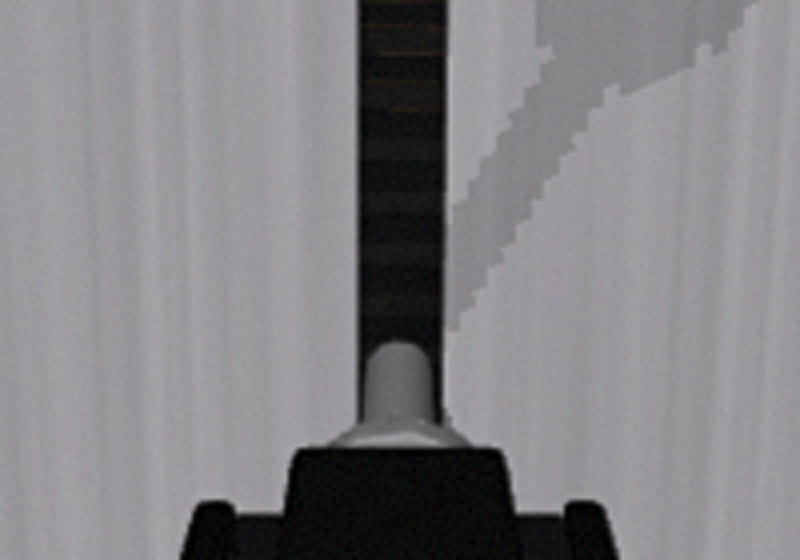

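The crop shows the rod centred on column 399 with the slot spanning 359 to 443 (centre 401), so it is aligned. I go down gently.

Request:
drive_tool(rows=[0,0.0003,0.004,0,0,0,-1,0,0,0.003,0,0,0,-1,0,0,0.002,0,0,0,-1,0,0,0,0,0,0,-1,0,0,0,0,0,0,-1])

```text
time_s: 9.12
tool_pos: [0.5103, 0.1101, 0.366]
tool_rot: [180.0, -0.0, 65.9]
force: [0.2, 0.2, -1.7]
grip_width: 0.0237
grasp_force: 25.0
```

Request:
drive_tool(rows=[0,0,0.001,0,0,0,-1,0,0,0.001,0,0,0,-1,0,0,0.001,0,0,0,-1,0,0,0,0,0,0,-1,0,0,0,0,0,0,-1])

```text
time_s: 9.75
tool_pos: [0.5102, 0.1101, 0.3631]
tool_rot: [180.0, -0.0, 65.9]
force: [-0.5, 0.1, 0.4]
grip_width: 0.0238
grasp_force: 25.0
```

Request:
drive_tool(rows=[0,0,0.001,0,0,0,-1,0,0,0,0,0,0,-1,0,0,0,0,0,0,-1])

```text
time_s: 10.12
tool_pos: [0.5103, 0.1101, 0.3622]
tool_rot: [180.0, -0.0, 65.9]
force: [-1.2, -0.7, 1.9]
grip_width: 0.0236
grasp_force: 25.0
```

Request:
drive_tool(rows=[0.002,0,0,0,0,0,-1,0.002,0,0,0,0,0,-1,0.002,0,0,0,0,0,-1,0.001,0,0,0,0,0,-1,0.001,0,0,0,0,0,-1])

```text
time_s: 10.75
tool_pos: [0.5136, 0.1174, 0.362]
tool_rot: [180.0, 0.0, 65.9]
force: [0.1, -1.5, 1.7]
grip_width: 0.0242
grasp_force: 25.0
```

Request:
drive_tool(rows=[0.001,0,0,0,0,0,-1,0.001,0,0,0,0,0,-1,0.001,0,0,0,0,0,-1,0.001,0,0,0,0,0,-1])

```text
time_s: 11.25
tool_pos: [0.5152, 0.1211, 0.362]
tool_rot: [-180.0, -0.0, 65.9]
force: [-0.7, -1.4, 2.4]
grip_width: 0.024
grasp_force: 25.0
```

Request:
drive_tool(rows=[0.001,0,0,0,0,0,-1,0.001,0,0,0,0,0,-1,0.001,0,0,0,0,0,-1])

```text
time_s: 11.62
tool_pos: [0.5164, 0.1239, 0.362]
tool_rot: [-180.0, -0.0, 65.9]
force: [-0.3, -0.8, 3.1]
grip_width: 0.0238
grasp_force: 25.0
```

Request:
drive_tool(rows=[0.001,0,0,0,0,0,-1,0.001,0,0,0,0,0,-1,0.001,0,0,0,0,0,-1])

```text
time_s: 12.0
tool_pos: [0.5176, 0.1266, 0.362]
tool_rot: [180.0, -0.0, 65.9]
force: [-1.2, -1.7, 2.1]
grip_width: 0.0242
grasp_force: 25.0
```

Request:
drive_tool(rows=[0.001,0,0,0,0,0,-1,0.001,0,0,0,0,0,-1,0.001,0,0,0,0,0,-1])

```text
time_s: 12.38
tool_pos: [0.5189, 0.1294, 0.362]
tool_rot: [180.0, -0.0, 65.9]
force: [-0.6, -1.6, 2.0]
grip_width: 0.0238
grasp_force: 25.0
```

Request:
drive_tool(rows=[0.001,0,0,0,0,0,-1,0.001,0,0,0,0,0,-1,0.001,0,0,0,0,0,-1])

```text
time_s: 12.75
tool_pos: [0.5201, 0.1321, 0.3619]
tool_rot: [-180.0, -0.0, 65.9]
force: [0.0, -1.8, 2.6]
grip_width: 0.0238
grasp_force: 25.0
```

Request:
drive_tool(rows=[0.001,0,0,0,0,0,-1,0.001,0,0,0,0,0,-1,0.001,0,0,0,0,0,-1])

```text
time_s: 13.12
tool_pos: [0.5212, 0.1353, 0.3615]
tool_rot: [-180.0, -0.0, 65.9]
force: [-0.5, 0.2, -2.0]
grip_width: 0.0237
grasp_force: 25.0
```

Fz fell to the free-hanging value (-2 N), so the tip is over the sleeve. I move on 1 mm and lower.

Request:
drive_tool(rows=[0.001,0,0,0,0,0,-1,0,0,0.001,0,0,0,-1,0,0,0.001,0,0,0,-1,0,0,0,0,0,0,-1])

```text
time_s: 13.62
tool_pos: [0.5216, 0.1356, 0.3598]
tool_rot: [-180.0, 0.0, 65.9]
force: [-0.0, 0.6, -2.0]
grip_width: 0.0241
grasp_force: 25.0
```

Request:
drive_tool(rows=[0,0,0.001,0,0,0,-1,0,0,0.001,0,0,0,-1,0,0,0.002,0,0,0,-1,0,0,0.002,0,0,0,-1,0,0,0.001,0,0,0,-1])

```text
time_s: 14.25
tool_pos: [0.5216, 0.1357, 0.3527]
tool_rot: [-180.0, 0.0, 65.9]
force: [0.0, -0.1, -1.3]
grip_width: 0.0235
grasp_force: 25.0
```

Free, with no lateral load.

Request:
drive_tool(rows=[0,0,0.003,0,0,0,-1,0,0,0.003,0,0,0,-1,0,0,0.003,0,0,0,-1,0,0,0.003,0,0,0,-1,0,0,0.003,0,0,0,-1])

```text
time_s: 14.88
tool_pos: [0.5217, 0.1357, 0.3377]
tool_rot: [180.0, -0.0, 65.9]
force: [0.4, 0.8, -2.2]
grip_width: 0.024
grasp_force: 25.0
```

Request:
drive_tool(rows=[0,0,0.003,0,0,0,-1,0,0,0.003,0,0,0,-1,0,0,0.003,0,0,0,-1,0,0,0.003,0,0,0,-1,0,0,0.002,0,0,0,-1])

```text
time_s: 15.5
tool_pos: [0.5217, 0.1357, 0.3238]
tool_rot: [-180.0, 0.0, 65.9]
force: [0.4, 0.1, -2.0]
grip_width: 0.0239
grasp_force: 25.0
```

Request:
drive_tool(rows=[0,0,0.002,0,0,0,-1,0,0,0.002,0,0,0,-1,0,0,0.001,0,0,0,-1,0,0,0,0,0,0,-1])

```text
time_s: 16.0
tool_pos: [0.5217, 0.1357, 0.3189]
tool_rot: [-180.0, 0.0, 65.9]
force: [-0.3, -0.9, -1.3]
grip_width: 0.0237
grasp_force: 25.0
```

Request:
drive_tool(rows=[0,0,0.001,0,0,0,-1,0,0,0.001,0,0,0,-1,0,0,0.001,0,0,0,-1,0,0,0,0,0,0,-1])

```text
time_s: 16.5
tool_pos: [0.5216, 0.1357, 0.3158]
tool_rot: [-180.0, 0.0, 65.9]
force: [-0.5, 0.8, -1.8]
grip_width: 0.024
grasp_force: 25.0
```

Request:
drive_tool(rows=[0,0,0.0005,0,0,0,-1,0,0,0.0005,0,0,0,-1,0,0,0,0,0,0,-1])

```text
time_s: 16.88
tool_pos: [0.5217, 0.1357, 0.3149]
tool_rot: [-180.0, 0.0, 65.9]
force: [-0.4, 0.4, -1.7]
grip_width: 0.0239
grasp_force: 25.0
```

Request:
drive_tool(rows=[0,0,0.0005,0,0,0,-1,0,0,0.0005,0,0,0,-1,0,0,0,0,0,0,-1])

```text
time_s: 17.25
tool_pos: [0.5217, 0.1356, 0.3144]
tool_rot: [180.0, -0.0, 65.9]
force: [-1.6, -1.7, 2.3]
grip_width: 0.0243
grasp_force: 25.0
```

Request:
drive_tool(rows=[0,0,0.0005,0,0,0,-1,0,0,0,0,0,0,-1,0,0,0,0,0,0,-1])

```text
time_s: 17.62
tool_pos: [0.5217, 0.1356, 0.3144]
tool_rot: [-180.0, -0.0, 65.9]
force: [-2.3, -1.3, 5.5]
grip_width: 0.0241
grasp_force: 25.0
```

The collar is seated: z stopped at 0.3144 and the contact force rose. I release.

Request:
drive_tool(rows=[0,0,-0.0005,0,0,0,-1,0,0,0,0,0,0,-0.3,0,0,0,0,0,0,0,0,0,0,0,0,0,0.3,0,0,0,0,0,0,0.5])

```text
time_s: 18.25
tool_pos: [0.5217, 0.1357, 0.3138]
tool_rot: [180.0, 0.0, 65.9]
force: [-0.3, 0.1, -0.1]
grip_width: 0.0529
grasp_force: 0.0
```

Request:
drive_tool(rows=[0,0,0,0,0,0,0.5,0,0,0,0,0,0,0.5,0,0,0,0,0,0,0.5])

```text
time_s: 18.62
tool_pos: [0.5217, 0.1357, 0.314]
tool_rot: [180.0, -0.0, 65.9]
force: [0.4, -0.5, 0.0]
grip_width: 0.0649
grasp_force: 0.0
```

Request:
drive_tool(rows=[0,0,-0.01,0,0,0,0.5,0,0,-0.03,0,0,0,0.5,0,0,-0.04,0,0,0,0.5,0,0,-0.04,0,0,0,0.5,0,0,0,0,0,0,0.5])

```text
time_s: 19.25
tool_pos: [0.5226, 0.1356, 0.4384]
tool_rot: [179.7, -0.3, 65.9]
force: [0.3, 0.1, -0.0]
grip_width: 0.0655
grasp_force: 0.0
```

Request:
drive_tool(rows=[-0.04,0,0,0,0,0,0.5,-0.04,0,0,0,0,0,0.5,0,0,0,0,0,0,0.5,0,0,0,0,0,0,0.5,0,0,0,0,0,0,0.5])

```text
time_s: 19.88
tool_pos: [0.4891, 0.0639, 0.4337]
tool_rot: [-180.0, 0.0, 66.0]
force: [0.6, 0.4, 0.0]
grip_width: 0.0651
grasp_force: 0.0
```

```bash
python3 - <<'E'
from h import *
snap('wrist','w4'); print(get_obs()['tool_pos'])
E
```

```text
[0.48919963 0.06380191 0.43369788]
```

View pics/w4.png

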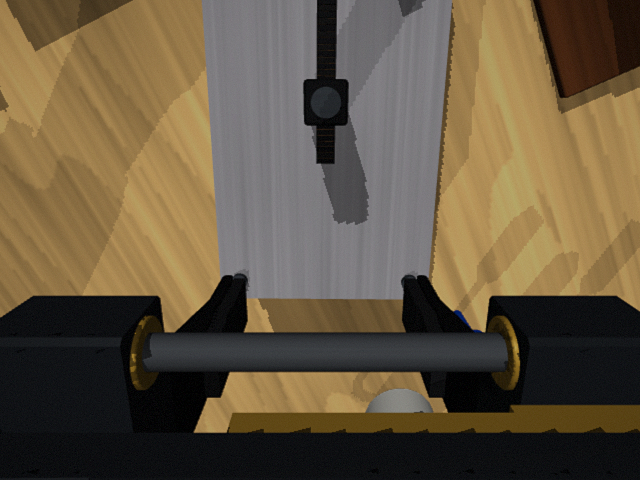

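The wrist view shows the probe standing upright in the slot, its cap at (326,102), with the gripper clear of it. I hand in.

```bash
python3 -c "from cell import sign_off; print(sign_off())"
```

```text
the job is handed in; nothing more can be done
None
```

The probe is in the hidden sleeve with its collar on the cover, standing upright and released. The job was handed in at about 20 s of the 69 s allowed; no verdict came back.

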